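# Crank a three-pack of toy cartons snug in the bundling press

## Task

Stand the spare toy carton upright in the empty space of the bundling press, between the pusher plate and the two cartons already there, and let go of it. Then hold the crank by its loose black sleeve and wind it clockwise (seen from above), keeping hold of the sleeve for as long as the crank turns, until the row of three is pressed firmly snug against the end stop without crushing the cartons. Leave it pressed, let go, and do not knock over or shift the other things on the counter.

Things in the scene. Friction and masses are not known exactly. Their poses are not given: they have to be found in the camera images.
- press: Grey bundling press fixed to the counter. Origin: at counter height, on the lane's middle line. Its lane runs along the press's y axis from y = -150 to +80 mm, with its floor 12 mm above the counter. A gearbox (100 x 100 mm, top 62 mm) with the crank stands at the +y end. All of the press is below 87 mm, but for the crank's sleeve.
- lane (a point): Point on the lane's floor at press (0, 0), 12 mm above the counter. The lane is 66 mm wide inside (press x -33 to +33 mm), between two low rails with tops 42 mm above the counter. The end stop is a dark steel upright at its -y end, top at 78 mm; its face was set by hand somewhere between press y = -133 and -115 mm: the exact place is not measured and must be felt.
- hub (a point): Point on the crank's vertical axis, at press (0, 220) mm, 80 mm above the counter (top of the flat crank arm). The crank is self-locking: it stays where it is left. Running it needs about 0.42 N m, 7 N at the sleeve along its circle; every 10 N with which the pusher presses the row add about 1.7 N at the sleeve.
- crank (a joint): Angle of the crank; grows as it is wound clockwise seen from above, which drives the pusher to the press's -y at 10 mm per rad (63 mm a turn). Starts between 0 and 3.2 rad; can turn to 11.5. At 0 the arm points to the press's -x; at angle q the sleeve stands at hub + 60 mm x (-cos q, sin q) in the press's axes.
- sleeve_mid (a point): Middle of the black grip sleeve, which spins freely on the upright crank pin, 60 mm from the hub: 26 mm in diameter, 56 mm tall, from 83 to 139 mm above the counter (middle at 111 mm). Grip it from above across any diameter; as it spins on its pin the hand need not turn with the crank.
- sleeve: The same sleeve: origin at the centre of its lower end, 83 mm above the counter.
- pusher_face (a point): Point 50 mm above the counter in the plane of the unloaded pusher face, which looks to the press's -y, 50 mm above the counter. The steel plate is 56 mm wide, top at 80 mm, on stiff springs: it gives 1 mm for every 16 N. This point does not show that give.
- pusher: The same pusher: origin at counter height, in the plane of the unloaded face. A firm, snug row is pressed by it with some 10 to 35 N; above 40 N the cartons crush.
- carton_new_mid (a point): Centre of the spare cardboard carton that stands on the counter to the right of the press: 56 mm (its x) x 46 mm (its y) x 100 mm tall, 140 g or so, centre 50 mm above its underside. In the press its x goes across the lane and its 46 mm along it. The empty space between pusher face and row is 60 to 95 mm long at the start.
- carton_new: The same spare carton: origin at the centre of its underside.
- carton_a_mid (a point): Centre of the carton in the press next to the end stop, same size as the spare one, standing loosely.
- carton_b_mid (a point): Centre of the second carton in the press, on the pusher's side of the first; same size. Gaps of 2 to 24 mm are left between cartons and stop.
- tube: Bystander: round cardboard tube, 52 mm in diameter, 118 mm tall, standing to the right of the press; it and the spare carton trade places from start to start. Leave alone.
- toy_car: Bystander: toy car 70 x 42 x 43 mm on the counter, origin at its underside. Leave alone.
- mug: Bystander: grey cup, 76 mm wide, 85 mm tall. Leave alone.
- pricer: Bystander: black hand labeller 110 x 35 x 47 mm. Leave alone.
- tape_roll: Bystander: empty tape core, 90 mm wide, 24 mm tall. Leave alone.

How it is judged (in metres and radians):
On the way, in this order (a step that is already met when the one before it is completed fails the run):
1. the spare carton stands in the press between the pusher and the row, let go (x of carton_new_mid in the frame of press between -0.012 and 0.012 m and z of carton_new_mid in the frame of press between 0.056 and 0.068 m and angle between carton_new_mid's own z axis and vertical below 0.12 rad and y of carton_new_mid in the frame of pusher_face below -0.018 m and y of carton_new_mid in the frame of carton_b_mid above 0.04 m and contact force between the fingers and carton_new below 0.3 N), for 0.2 s.
2. with the sleeve held, the pusher presses the row with more than 8 N (contact force between pusher and carton_new above 8 N and contact force between the fingers and sleeve above 3 N), for 0.1 s.
At the end, for the whole second after the job is handed in: All three cartons stand upright (within 0.12 rad) on the lane's floor, in the lane (centres within 12 mm of its middle, neighbours less than 52 mm apart), the spare one between pusher and row; the pusher still presses the row with 8 to 40 N; the crank is at rest and the sleeve is let go (x of carton_new_mid in the frame of press between -0.012 and 0.012 m and z of carton_new_mid in the frame of press between 0.056 and 0.068 m and angle between each of carton_new_mid, carton_a_mid, carton_b_mid's own z axis and vertical below 0.12 rad and y of carton_new_mid in the frame of pusher_face below -0.018 m and y of carton_new_mid in the frame of carton_b_mid between 0.04 and 0.052 m and x of carton_a_mid in the frame of press between -0.012 and 0.012 m and z of carton_a_mid in the frame of press between 0.056 and 0.068 m and x of carton_b_mid in the frame of press between -0.012 and 0.012 m and z of carton_b_mid in the frame of press between 0.056 and 0.068 m and contact force between pusher and carton_new between 8 and 40 N and velocity of joint crank between -0.05 and 0.05 rad/s and contact force between the fingers and sleeve below 0.3 N and y of carton_b_mid in the frame of carton_a_mid below 0.052 m); the robot touches nothing.
It fails at once if the pusher presses the spare carton with more than 40 N (crushed) (contact force between pusher and carton_new above 40 N).
It fails at once if the crank turns while its sleeve is not held ((velocity of joint crank above 0.4 rad/s or velocity of joint crank below -0.4 rad/s) and contact force between the fingers and sleeve below 0.5 N).
It fails at once if a bystander is shifted by more than 30 mm (distance of any of tube, toy_car, mug, pricer, tape_roll from where it was at the start of the episode above 0.03 m).
It fails at once if a carton of the press is toppled (angle between any of carton_a_mid, carton_b_mid, carton_new_mid's own z axis and vertical above 0.6 rad).
It also fails if it takes over 70 s, if anything falls off the work surface, if the arm or the gripper's body presses on something with over 40 N, if the wrist force passes 120 N, or if a joint passes its speed limit or range.

## Robot

A 6-joint arm with a two-finger parallel gripper is mounted at the origin on the work surface. World frame = base frame: x ahead of the robot, y to its left, z up, the work surface at z = 0. Lengths are in mm, angles in rad, forces in N, time in s.
With the tool pointing down it reaches from about 300 to 875 mm from the base axis. Payload 6.4 kg.
Tool frame: the origin (TCP) lies at the very end of the fingers, on their centre line; the grasp point (between the pads) lies 19 mm behind it; z points along the fingers, y is the line along which they close (so a half turn about z gives the same grasp; the last joint's range is limited). The gripper opens to 85 mm and grips with 20 to 120 N. Pads are 22 mm wide; open, the fingers measure 114 mm over their backs; the gripper's body (76 mm by 85 mm) begins 54 mm behind the grasp point. The pads swing forward as they close: fully open they stand 13 mm farther back than shut.
Start: joints at [-1.354, 0.181, 1.607, -0, 1.354, -0.206], TCP at [235.948, -524.375, 205.588] pointing down, gripper open.
Joint ranges: [-2.99, 2.99], [-0.89, 2.07], [0.3, 2.58], [-1.14, 4.28], [0, 2.63], [-3.12, 3.12]. Speed limits (rad/s): [2.57, 2.57, 3.01, 3.14, 3.14, 3.14].

## Interface

Orientations are given as a unit quaternion [w, x, y, z].
In Python, from workcell import arm gives the robot as it stands. The module is installed in compiled form; this text tells all that it offers.
- The arm moves only by the tool send_rows, never from a script. Its argument "moves" is one flat list of numbers, 4 for each row, row after row: the shift along the tool's x, y, z in m, then the turn about the tool's z in degrees. A call has 1 to 20 rows; each row shifts and turns the commanded pose from where the row before left it, along the tool's axes as they then stand; what a row does not reach is not made up. A row lasts 1/8 s, in which the tool goes at most 62.5 mm and 10.7 degrees, less where a joint would pass 70% of its speed; a pose out of reach is approached as far as the arm can. A call with a gripper value outside its range is refused whole. "fingers" is the closure in counts, from 0 (fully open) to 255 (shut), set as the call begins (left out, the last holds). The fingers move at their own pace and stop on an object; "newtons" is the grip in N (left out, the last holds). Time passes only in rows, so rows that do not move let the fingers close. It gives the time, the measured TCP pose, the force, the opening and the grip force at its end, in the units of the state.
- arm.state(): the state, without advancing time (a new reading comes with each control period).
- arm.capture(name): name is "scene" or "top"; returns (picture, depth): 400x640x3 uint8, blue, green, red; 400x640 float32, mm along the optical axis (not along the pixel's ray), 0 where there is no reading.
- arm.camera_info(name): a dict with "K" (3x3 intrinsics, pixels), "R" (3x3) and "t" (3): a world point X has camera coordinates R X + t. Camera axes: x right, y down, z forward; pixel columns grow to the right and rows downward; lengths in mm; the calibration is good to about 2 mm. A picture is of the moment at which its call begins. camera_info takes no time and is no camera call.
- arm.hand_in(): hands the job in; it is judged then, once.
The state is a dict: "clock": time; "joint_positions": joint angles; "qd": joint speeds; "joint_efforts": joint torques, N m; "eef_pos": TCP position; "tcp_rot": TCP orientation; "ft_force": force on the tool from outside, world axes, zero at the start; "wrist_torque": the same for the moment, N m; "opening": finger opening in mm; "grasp_force": force on a finger pad.
Only numpy, scipy, OpenCV 4.12 (cv2) and the standard library are available. Lean on these libraries where they do the work, as an engineer would, in place of code of your own. Each camera call takes 0.05 s, during which the arm holds its last target. There are 200 camera calls.

## Working session

There is one attempt and no reset: what is moved stays moved. The work goes in short steps, Python scripts to look and compute and a tool call to move; the robot and the scene stay as the last step left them, time stands still between calls to the robot, and variables do not carry over. Pictures are saved under pics/ and viewed, at most 10 in all, crops included, and the job is handed in when it is done.

Besides the shell and the picture viewer there is one more tool, called in YAML: its name, and indented under it one key for each argument. send_rows: Moves the arm, as the interface text tells. Its arguments: {"type":"object","properties":{"moves":{"type":"array","items":{"type":"number"}},"fingers":{"type":"number"},"newtons":{"type":"number"}},"required":["moves"]}

```bash
mkdir -p pics; python3 - <<'E'
from workcell import arm
import cv2,numpy as np
s=arm.state();print({k:np.round(v,3).tolist() for k,v in s.items()})
for n in("scene","top"):
    p,d=arm.capture(n);cv2.imwrite(f"pics/{n}0.png",p);np.save(f"pics/{n}0.npy",d)
    c=arm.camera_info(n);print(n,np.round(c["K"],1).tolist(),np.round(c["R"],3).tolist(),np.round(c["t"],1).tolist())
E
```

```text
{'clock': 0.0, 'joint_positions': [-1.354, 0.181, 1.608, -0.0, 1.354, -0.206], 'qd': [-0.0, 0.0, 0.001, -0.0, -0.001, -0.0], 'joint_efforts': [-0.0, -44.488, -35.133, -0.0, 0.009, -0.0], 'eef_pos': [235.819, -523.741, 204.688], 'tcp_rot': [-0.001, 0.978, 0.21, -0.0], 'ft_force': [-0.581, 0.504, 0.72], 'wrist_torque': [0.026, 0.002, -0.014], 'grasp_force': 0.0, 'opening': 85.714}
scene [[420.6, 0.0, 315.6], [0.0, 420.6, 195.4], [0.0, 0.0, 1.0]] [[0.041, 0.999, 0.001], [0.776, -0.031, -0.63], [-0.629, 0.026, -0.777]] [69.2, -374.8, 1696.2]
top [[383.6, 0.0, 313.5], [0.0, 383.6, 200.6], [0.0, 0.0, 1.0]] [[-0.01, -1.0, 0.004], [-0.997, 0.01, -0.071], [0.071, -0.005, -0.997]] [-76.6, 567.4, 1038.1]
```

View pics/top0.png

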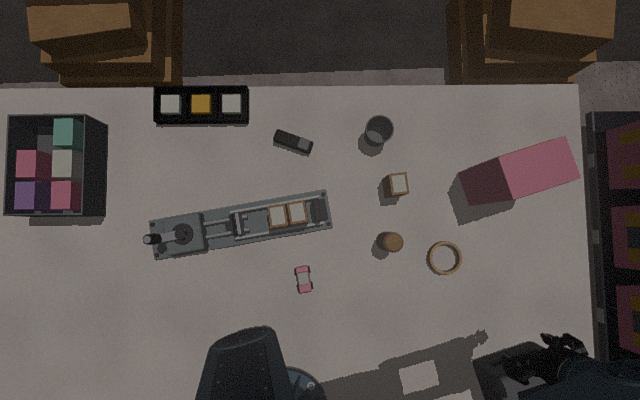

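View pics/scene0.png

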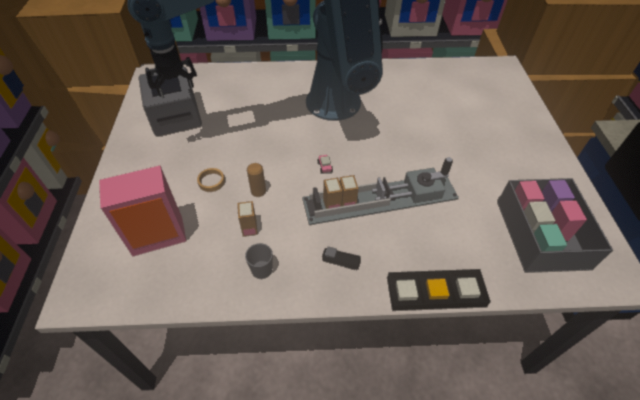

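The top view shows the press at px (150–330, 190–260), the sleeve at (150,239) and the hub at (183,234). The pusher is near (238,222), the row at (278,216) and (297,212), the spare carton at (398,184) and the tube at (391,242).

```bash
cat >h.py <<'E'
from workcell import arm
import cv2,numpy as np
def cloud(n,d):
    c=arm.camera_info(n);K,R,t=(np.array(c[k],float) for k in("K","R","t"))
    v,u=np.mgrid[:400,:640];P=np.stack([(u-K[0,2])/K[0,0]*d,(v-K[1,2])/K[1,1]*d,d],-1)
    return (P-t)@R
def ray(n,u,v,z):
    c=arm.camera_info(n);K,R,t=(np.array(c[k],float) for k in("K","R","t"))
    r=R.T@np.linalg.solve(K,[u,v,1]);o=-R.T@t
    return o+r*(z-o[2])/r[2]
def blob(W,box,zlo,zhi):
    x0,x1,y0,y1=box
    m=np.zeros(W.shape[:2],np.uint8);s=W[y0:y1,x0:x1,2];m[y0:y1,x0:x1]=(s>zlo)&(s<zhi)
    q=W[m>0];return m,q
def rect(q):
    (c,s,a)=cv2.minAreaRect(q[:,:2].astype(np.float32));return np.round(c,1),np.round(s,1),round(a,1),len(q),round(float(np.median(q[:,2])),1)
E
python3 - <<'E'
from h import *
d=np.load("pics/top0.npy");p=cv2.imread("pics/top0.png");W=cloud("top",d)
print("counter",W[300,150],W[150,350])
for n,b,lo,hi in[("carton",(380,415,165,205),90,110),("tube",(370,410,225,260),108,130),("gearbox",(145,215,205,265),55,68),("sleeve",(135,170,225,250),125,150),("row",(262,312,195,235),100,120),("stop",(305,335,190,230),70,90),("pusher",(222,262,205,245),70,90),("press",(140,340,180,270),5,20),("rails",(205,335,190,250),36,46)]:
    m,q=blob(W,b,lo,hi);print(n,rect(q) if len(q)>3 else len(q))
cv2.imwrite("pics/c0.png",cv2.resize(p[160:270,135:415],None,fx=2.85,fy=2.85,interpolation=cv2.INTER_CUBIC))
E
```

```text
counter [297.73586414 371.61855852  -1.08004538] [ 710.76395791 -187.0308455     2.25634608]
carton (array([ 603.9, -300. ]), array([55.9, 46.6]), 6.8, 403, 100.0)
tube (array([ 454.4, -278.2]), array([47.8, 49.9]), 89.5, 326, 116.6)
gearbox (array([480.9, 263.4]), array([ 99.8, 100.9]), 9.7, 1114, 61.7)
sleeve (array([468.7, 321.5]), array([24.7, 24. ]), 43.7, 107, 140.1)
row (array([528.4, -14.8]), array([55.9, 96.6]), 9.3, 819, 112.2)
stop (array([538.6, -79. ]), array([61.5, 33.7]), 9.7, 128, 78.0)
pusher (array([504.9, 124. ]), array([55.8, 27. ]), 10.5, 150, 77.9)
press (array([505. , 127.2]), array([552.7, 240.3]), 88.1, 3392, 11.9)
rails (array([514.6,  57.1]), array([ 84.5, 326.7]), 11.4, 471, 41.6)
```

View pics/c0.png

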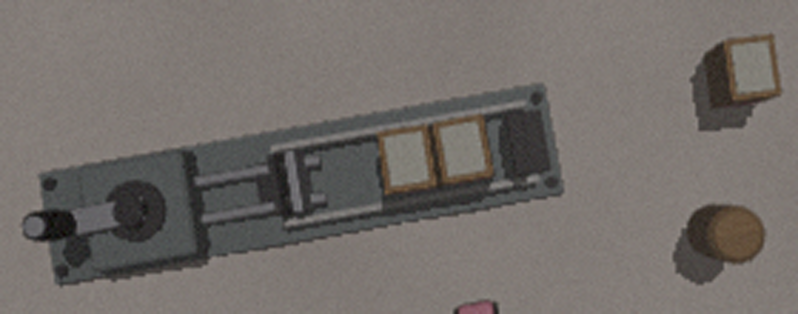

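```bash
cat >>h.py <<'E'
YAW=np.radians(9.69);X=np.array([np.cos(YAW),np.sin(YAW)]);Y=np.array([-X[1],X[0]]);HUB=np.array([480.9,263.4]);ORG=HUB-220*Y
def topress(q): return np.stack([(q[:,:2]-ORG)@X,(q[:,:2]-ORG)@Y,q[:,2]],1)
def fromtool():
    s=arm.state();w,x,y,z=s["tcp_rot"];p=np.array(s["eef_pos"])
    from scipy.spatial.transform import Rotation as R
    return p,R.from_quat([x,y,z,w]).as_matrix(),s
def go(tgt,yaw=None):
    "total tool shift at present orientation (mm), and turn about tool z (deg) to bring tool x to world yaw"
    p,M,s=fromtool();c=np.degrees(np.arctan2(M[1,0],M[0,0]))
    print("tool x yaw",round(c,2),"shift mm",np.round(M.T@(np.array(tgt)-p),1),"turn",None if yaw is None else round(-((yaw-c+180)%360-180),1))
E
python3 - <<'E'
from h import *
d=np.load("pics/top0.npy");W=cloud("top",d)
for n,b,lo,hi in[("stop",(305,335,190,230),70,90),("pusher",(222,262,205,245),74,90),("row",(262,312,195,235),105,120),("low",(222,262,205,245),45,70)]:
    m,q=blob(W,b,lo,hi);r=topress(q);print(n,np.percentile(r,[0,2,10,50,90,98,100],axis=0).round(1)[:,:].tolist())
# height profile along lane centre
m,q=blob(W,(140,340,180,270),-5,150);r=topress(q);s=r[abs(r[:,0])<6]
for y in range(-150,110,6):
    k=s[abs(s[:,1]-y)<3];print(y,k[:,2].round().min() if len(k) else None,k[:,2].round().max() if len(k) else None,end=" | ")
print();go([603.9,-300,205],96.8)
E
```

```text
stop [[-31.5, -144.0, 70.5], [-30.0, -143.7, 73.3], [-24.8, -142.5, 75.1], [-0.4, -136.8, 78.0], [23.9, -131.4, 79.8], [28.7, -130.4, 81.4], [30.0, -110.4, 83.1]]
pusher [[-27.9, 64.7, 74.1], [-26.2, 65.4, 74.6], [-21.9, 66.2, 75.5], [1.2, 72.3, 78.3], [22.3, 89.2, 81.4], [26.7, 90.8, 83.4], [27.9, 91.6, 84.4]]
row [[-27.9, -110.4, 105.3], [-26.7, -108.7, 108.6], [-22.3, -101.3, 109.9], [0.1, -60.5, 112.2], [22.4, -23.2, 114.3], [26.8, -15.8, 115.9], [28.2, -13.9, 118.2]]
low [[-28.1, 40.0, 45.4], [-27.2, 63.1, 46.1], [-22.0, 65.2, 49.4], [1.3, 81.7, 56.8], [22.1, 85.6, 68.0], [28.2, 86.0, 69.6], [33.3, 89.8, 69.7]]
-150 18.0 24.0 | -144 21.0 81.0 | -138 74.0 80.0 | -132 11.0 81.0 | -126 9.0 16.0 | -120 10.0 14.0 | -114 9.0 15.0 | -108 71.0 113.0 | -102 110.0 117.0 | -96 111.0 115.0 | -90 107.0 114.0 | -84 111.0 114.0 | -78 108.0 115.0 | -72 109.0 115.0 | -66 110.0 113.0 | -60 33.0 115.0 | -54 110.0 115.0 | -48 111.0 115.0 | -42 111.0 116.0 | -36 108.0 115.0 | -30 110.0 116.0 | -24 111.0 114.0 | -18 111.0 116.0 | -12 109.0 112.0 | -6 None None | 0 10.0 17.0 | 6 8.0 15.0 | 12 10.0 14.0 | 18 9.0 15.0 | 24 8.0 15.0 | 30 7.0 14.0 | 36 6.0 14.0 | 42 9.0 14.0 | 48 9.0 14.0 | 54 6.0 15.0 | 60 8.0 17.0 | 66 7.0 83.0 | 72 77.0 84.0 | 78 None None | 84 20.0 76.0 | 90 72.0 82.0 | 96 None None | 102 26.0 32.0 | 108 25.0 30.0 | 
tool x yaw 24.22 shift mm [427.5 -53.1   0. ] turn -72.6
```

send_rows:
  moves: [0.0427,-0.0053,0,0,0.0427,-0.0053,0,0,0.0427,-0.0053,0,0,0.0427,-0.0053,0,0,0.0427,-0.0053,0,0,0.0427,-0.0053,0,0,0.0427,-0.0053,0,0,0.0427,-0.0053,0,0,0.0427,-0.0053,0,0,0.0427,-0.0053,0,0,0,0,0,-10,0,0,0,-10,0,0,0,-10,0,0,0,-10,0,0,0,-10,0,0,0,-10,0,0,0,-10,0,0,0,-2.6,0,0,0,0]
  fingers: 0
  newtons: 30

```text
clock: 2.48
eef_pos: [603.3, -300.7, 204.9]
tcp_rot: [-0.001, 0.664, 0.748, -0.0]
ft_force: [0.2, -0.0, 0.3]
opening: 85.7
grasp_force: 0.0
```

```bash
python3 - <<'E'
from h import *
go([603.9,-300,43],96.8);print(arm.state()["joint_positions"])
for n,b in(("scene",(180,330,100,280)),("top",(370,440,150,270))):
    p,d=arm.capture(n);W=cloud(n,d);m,q=blob(W,b,92,108);print(n,len(q),rect(q) if len(q)>5 else "")
    cv2.imwrite(f"pics/{n}1.png",p)
d=np.load("pics/scene0.npy");W=cloud("scene",d);m,q=blob(W,(230,262,192,225),92,108);print(rect(q),np.percentile(q,[2,98],axis=0))
E
```

```text
tool x yaw 96.79 shift mm [  0.5   0.8 161.9] turn -0.0
[-6.37957821e-01  3.98935130e-01  1.33442047e+00 -1.21297716e-05
  1.40930493e+00 -7.56509604e-01]
scene 416 (array([ 349.9, -303.8]), array([607.4, 282.5]), 26.7, 416, 100.7)
top 51 (array([ 621.4, -279.3]), array([15.8, 30.5]), 56.1, 51, 99.9)
(array([ 603.4, -300.3]), array([60.5, 45.8]), 7.8, 264, 100.5) [[ 576.29341844 -322.41597631   93.6223524 ]
 [ 632.66229761 -277.07380577  104.07007863]]
```

send_rows:
  moves: [0,0.0008,0.03,0,0,0,0.04,0,0,0,0.04,0,0,0,0.03,0,0,0,0.022,0,0,0,0,0]

```text
clock: 3.32
eef_pos: [603.2, -299.9, 41.5]
tcp_rot: [-0.002, 0.664, 0.748, -0.0]
ft_force: [-0.0, -0.5, -0.1]
opening: 85.3
grasp_force: 0.0
```

send_rows:
  moves: [0,0,0,0,0,0,0,0,0,0,0,0,0,0,0,0,0,0,0,0,0,0,0,0,0,0,0,0]
  fingers: 255
  newtons: 30

```text
clock: 4.2
eef_pos: [605.4, -301.6, 45.7]
tcp_rot: [0.002, 0.664, 0.748, 0.0]
ft_force: [-1.1, -0.7, 6.7]
opening: 55.6
grasp_force: 32.3
```

send_rows:
  moves: [0,0,-0.02,0,0,0,-0.04,0,0,0,-0.04,0,0,0,-0.02,0,0,0,0,0]

```text
clock: 4.82
eef_pos: [605.4, -301.3, 165.8]
tcp_rot: [0.002, 0.664, 0.748, 0.0]
ft_force: [-0.5, 0.4, -1.0]
opening: 55.7
grasp_force: 32.5
```

```bash
python3 - <<'E'
from h import *
T=ORG+25*Y;print(T);go([*T,165],99.69)
p,d=arm.capture("scene");cv2.imwrite("pics/s2.png",cv2.resize(p[100:280,180:480],None,fx=2.5,fy=2.5))
E
```

```text
[513.72188116  71.1820921 ]
tool x yaw 96.83 shift mm [ 3.808e+02 -4.670e+01 -3.000e-01] turn -2.9
```

View pics/s2.png

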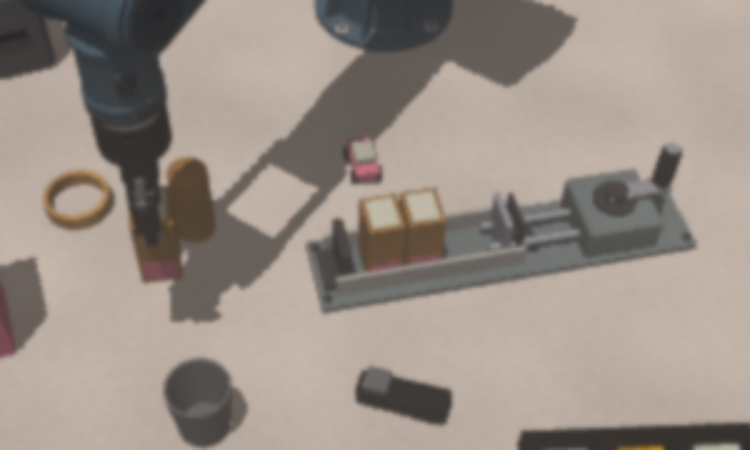

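The carton is held upright at px (155,240) and the press is undisturbed. I'll carry it over with a bit more height.

send_rows:
  moves: [0,0,-0.03,0,0.02,-0.002,-0.01,0,0.04,-0.005,0,0,0.045,-0.0055,0,0,0.045,-0.0055,0,0,0.045,-0.0055,0,0,0.045,-0.0055,0,0,0.045,-0.0055,0,0,0.045,-0.0055,0,0,0.03,-0.004,0,-1,0.02,-0.003,0,-1,0,0,0,-0.9,0,0,0,0,0,0,0,0]

```text
clock: 6.62
eef_pos: [512.5, 70.0, 203.4]
tcp_rot: [0.0, 0.645, 0.764, -0.0]
ft_force: [-0.3, 0.2, -1.7]
opening: 55.5
grasp_force: 32.4
```

```bash
python3 - <<'E'
from h import *
T=ORG+25*Y;go([*T,58],99.69)
p,d=arm.capture("scene");W=cloud("scene",d);cv2.imwrite("pics/s3.png",cv2.resize(p[90:240,280:480],None,fx=4,fy=4))
m,q=blob(W,(340,420,120,220),125,195);r=topress(q);print(np.percentile(r,[1,50,99],axis=0).round(1))
E
```

```text
tool x yaw 99.64 shift mm [  1.    1.5 145.4] turn -0.1
[[-28.3   1.  159.3]
 [ 24.3  13.9 178.4]
 [ 28.1  46.2 194.7]]
```

View pics/s3.png

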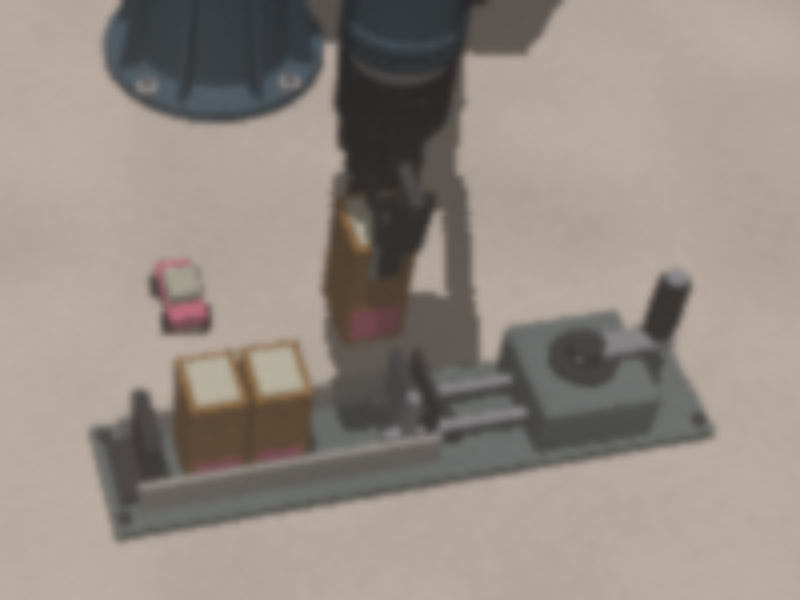

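The carton hangs centred over the gap (press x ±28, y 1 to 46), so I'll lower it.

send_rows:
  moves: [0.001,0.001,0.02,0,0,0,0.035,0,0,0,0.035,0,0,0,0.025,0,0,0,0.015,0,0,0,0.008,0,0,0,0,0,0,0,0,0]

```text
clock: 7.68
eef_pos: [513.9, 71.9, 66.6]
tcp_rot: [0.001, 0.645, 0.764, 0.001]
ft_force: [-0.2, 0.5, -1.4]
opening: 55.8
grasp_force: 32.4
```

send_rows:
  moves: [0,0,0.002,0,0,0,0.002,0,0,0,0.002,0,0,0,0,0]

```text
clock: 8.18
eef_pos: [512.9, 72.1, 59.4]
tcp_rot: [-0.0, 0.645, 0.765, -0.0]
ft_force: [0.6, 0.4, -1.7]
opening: 55.7
grasp_force: 32.4
```

send_rows:
  moves: [0,0,0.001,0,0,0,0.001,0,0,0,0,0]

```text
clock: 8.55
eef_pos: [513.1, 72.0, 57.8]
tcp_rot: [0.0, 0.645, 0.765, 0.0]
ft_force: [-1.0, 0.2, 1.0]
opening: 55.2
grasp_force: 32.6
```

send_rows:
  moves: [0,0,0,0,0,0,0,0,0,0,0,0,0,0,0,0,0,0,0,0,0,0,0,0]
  fingers: 0

```text
clock: 9.3
eef_pos: [513.0, 72.0, 57.6]
tcp_rot: [-0.0, 0.645, 0.764, 0.0]
ft_force: [0.6, 0.6, -0.4]
opening: 85.5
grasp_force: 0.0
```

send_rows:
  moves: [0,0,-0.015,0,0,0,-0.035,0,0,0,-0.05,0,0,0,-0.05,0,0,0,0,0]

```text
clock: 9.93
eef_pos: [516.4, 71.9, 213.7]
tcp_rot: [0.004, 0.645, 0.765, 0.003]
ft_force: [0.2, 0.9, -1.1]
opening: 85.4
grasp_force: 0.0
```

```bash
python3 - <<'E'
from h import *
p,d=arm.capture("scene");W=cloud("scene",d)
m,q=blob(W,(325,400,140,220),106,118);r=topress(q);print(np.percentile(r,[1,50,99],axis=0).round(1),rect(q))
cv2.imwrite("pics/s4.png",cv2.resize(p[90:240,280:480],None,fx=4,fy=4))
m,q=blob(W,(425,470,140,190),130,150);r=topress(q);print("sleeve",rect(q))
S=[468.7,321.5];go([*S,200]);print(arm.state()["joint_positions"])
E
```

```text
[[ -29.1 -109.3  106.5]
 [   1.7  -37.8  112.8]
 [  28.2   48.   117. ]] (array([523.1,  16.3]), array([ 60.6, 160.9]), 10.3, 684, 112.8)
sleeve (array([470.4, 321.1]), array([24.3, 24.1]), 52.9, 61, 140.1)
tool x yaw 99.73 shift mm [253.7  -3.2  10.4] turn None
[-8.97385145e-02  4.71806868e-02  1.74353751e+00  3.66735470e-06
  1.34498862e+00 -2.59622408e-01]
```

View pics/s4.png

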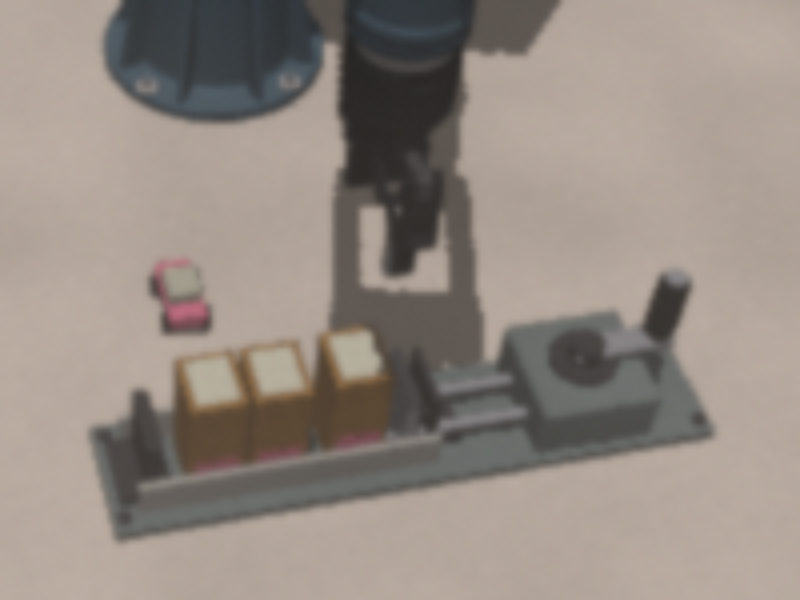

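The three cartons stand in the lane, with the new one at about px (355,390). Now the sleeve.

send_rows:
  moves: [0.025,0,0,0,0.045,0,0,0,0.045,0,0,0,0.045,0,0,0,0.045,-0.001,0,0,0.03,-0.001,0,0,0.019,-0.001,0,0,0,0,0,0,0,0,0,0]

```text
clock: 11.1
eef_pos: [467.3, 320.9, 207.2]
tcp_rot: [0.0, 0.645, 0.764, -0.0]
ft_force: [0.9, 0.7, -0.6]
opening: 85.2
grasp_force: 0.0
```

```bash
python3 - <<'E'
from h import *
go([469.3,321.3,95],99.69)
E
```

```text
tool x yaw 99.69 shift mm [1.000e-01 2.100e+00 1.122e+02] turn 0.0
```

send_rows:
  moves: [0,0.002,0.03,0,0,0,0.035,0,0,0,0.025,0,0,0,0.015,0,0,0,0.007,0,0,0,0,0]

```text
clock: 11.85
eef_pos: [469.5, 322.0, 95.8]
tcp_rot: [0.0, 0.645, 0.764, 0.0]
ft_force: [0.2, -0.5, -0.1]
opening: 85.6
grasp_force: 0.0
```

send_rows:
  moves: [0,0,0,0,0,0,0,0,0,0,0,0,0,0,0,0,0,0,0,0,0,0,0,0,0,0,0,0,0,0,0,0]
  fingers: 255
  newtons: 60

```text
clock: 12.85
eef_pos: [469.0, 322.3, 96.3]
tcp_rot: [-0.0, 0.645, 0.765, 0.0]
ft_force: [-2.5, -1.3, 5.3]
opening: 23.6
grasp_force: 58.7
```

```bash
cat >>h.py <<'E'
def plan(steps,q0=None,rad=60):
    "rows of tool shifts (m) along the sleeve circle for successive crank steps, from the present command/pose"
    p,M,s=fromtool();r=np.array([(p[:2]-HUB)@X,(p[:2]-HUB)@Y]);q=np.arctan2(r[1],-r[0]) if q0 is None else q0
    f=np.array(s["ft_force"]);print("q",round(q,3),"rad",np.linalg.norm(r).round(1),"z",p[2].round(1),"f",f.round(1))
    pos=lambda a:HUB+rad*(-np.cos(a)*X+np.sin(a)*Y)
    t=np.sin(q)*X+np.cos(q)*Y;n=-np.cos(q)*X+np.sin(q)*Y;print("resist",round(-f[:2]@t,1),"radial",round(f[:2]@n,1),"grasp",round(s["grasp_force"],1))
    o=[];c=p[:2] if q0 is None else pos(q0)
    for dq in steps:
        q+=dq;n=pos(q);w=M[:2,:2].T@(n-c);c=n;o+=[[*(np.round(w/1000,4)),0,0]]
    print("q end",round(q,3));print(", ".join(f"{v:g}" for r in o for v in r))
E
python3 - <<'E'
from h import *
plan([.05,.1]+[.15]*14+[.1,.05])
E
```

```text
q 1.541 rad 60.1 z 96.3 f [-2.5 -1.3  5.3]
resist 2.7 radial -0.8 grasp 58.7
q end 3.941
-0.0001, 0.003, 0, 0, -0.0004, 0.006, 0, 0, -0.0018, 0.0088, 0, 0, -0.0031, 0.0085, 0, 0, -0.0043, 0.0079, 0, 0, -0.0054, 0.0072, 0, 0, -0.0064, 0.0063, 0, 0, -0.0073, 0.0053, 0, 0, -0.008, 0.0041, 0, 0, -0.0085, 0.0029, 0, 0, -0.0089, 0.0016, 0, 0, -0.009, 0.0002, 0, 0, -0.0089, -0.0011, 0, 0, -0.0087, -0.0024, 0, 0, -0.0082, -0.0037, 0, 0, -0.0075, -0.0049, 0, 0, -0.0046, -0.0039, 0, 0, -0.0021, -0.0021, 0, 0
```

send_rows:
  moves: [-0.0001,0.003,0,0,-0.0004,0.006,0,0,-0.0018,0.0088,0,0,-0.0031,0.0085,0,0,-0.0043,0.0079,0,0,-0.0054,0.0072,0,0,-0.0064,0.0063,0,0,-0.0073,0.0053,0,0,-0.008,0.0041,0,0,-0.0085,0.0029,0,0,-0.0089,0.0016,0,0,-0.009,0.0002,0,0,-0.0089,-0.0011,0,0,-0.0087,-0.0024,0,0,-0.0082,-0.0037,0,0,-0.0075,-0.0049,0,0,-0.0046,-0.0039,0,0,-0.0021,-0.0021,0,0]

```text
clock: 15.1
eef_pos: [529.9, 230.1, 96.4]
tcp_rot: [-0.001, 0.645, 0.765, 0.002]
ft_force: [0.7, 8.5, 1.6]
opening: 23.8
grasp_force: 58.7
```

```bash
python3 - <<'E'
from h import *
plan([.05,.1]+[.15]*14+[.1,.05])
p,d=arm.capture("scene");cv2.imwrite("pics/s5.png",cv2.resize(p[90:240,280:480],None,fx=4,fy=4))
E
```

```text
q -2.375 rad 59.3 z 96.4 f [0.7 8.5 1.6]
resist 7.4 radial -4.2 grasp 58.7
q end 0.025
-0.0026, -0.0016, 0, 0, -0.0039, -0.0046, 0, 0, -0.0049, -0.0075, 0, 0, -0.0037, -0.0082, 0, 0, -0.0025, -0.0086, 0, 0, -0.0012, -0.0089, 0, 0, 0.0002, -0.009, 0, 0, 0.0015, -0.0089, 0, 0, 0.0028, -0.0085, 0, 0, 0.0041, -0.008, 0, 0, 0.0052, -0.0073, 0, 0, 0.0063, -0.0064, 0, 0, 0.0072, -0.0054, 0, 0, 0.0079, -0.0043, 0, 0, 0.0084, -0.0031, 0, 0, 0.0088, -0.0018, 0, 0, 0.006, -0.0004, 0, 0, 0.003, 0, 0, 0
```

View pics/s5.png

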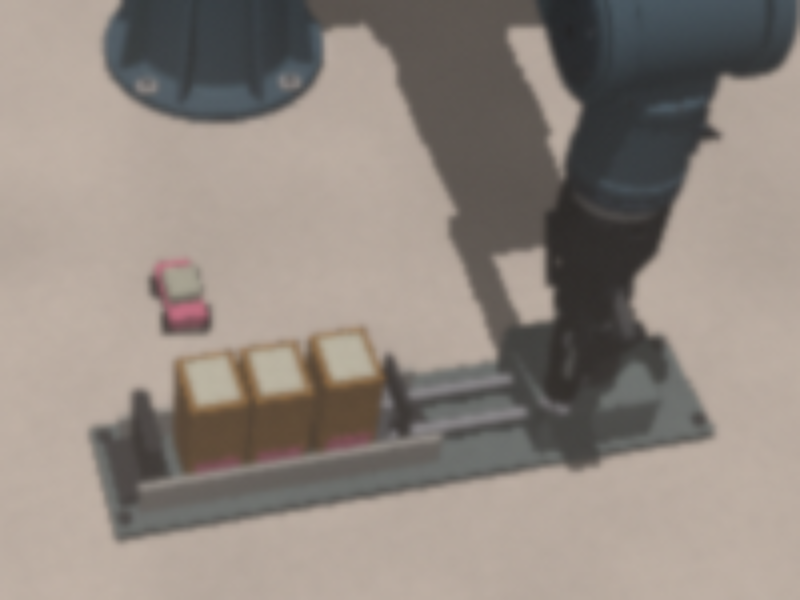

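The pusher has reached the new carton, and winding takes 7.4 N with the sleeve held. I'll go on; the press contact should come near q≈7.

send_rows:
  moves: [-0.0026,-0.0016,0,0,-0.0039,-0.0046,0,0,-0.0049,-0.0075,0,0,-0.0037,-0.0082,0,0,-0.0025,-0.0086,0,0,-0.0012,-0.0089,0,0,0.0002,-0.009,0,0,0.0015,-0.0089,0,0,0.0028,-0.0085,0,0,0.0041,-0.008,0,0,0.0052,-0.0073,0,0,0.0063,-0.0064,0,0,0.0072,-0.0054,0,0,0.0079,-0.0043,0,0,0.0084,-0.0031,0,0,0.0088,-0.0018,0,0,0.006,-0.0004,0,0,0.003,0,0,0]

```text
clock: 17.4
eef_pos: [421.1, 251.2, 96.3]
tcp_rot: [0.001, 0.644, 0.765, -0.002]
ft_force: [-4.1, -9.6, 9.2]
opening: 23.6
grasp_force: 60.6
```

```bash
python3 - <<'E'
from h import *
plan([.05]*8)
p,d=arm.capture("scene");W=cloud("scene",d)
m,q=blob(W,(320,385,160,195),106,118);r=topress(q);print(np.percentile(r,[1,50,99],axis=0).round(1))
m,q=blob(W,(305,330,180,215),60,85);r=topress(q);print("stop",np.percentile(r,[1,50,95,99],axis=0).round(1))
E
```

```text
q -0.032 rad 61.1 z 96.3 f [-4.1 -9.6  9.2]
resist 8.6 radial 5.9 grasp 60.6
q end 0.368
0.003, 0.001, 0, 0, 0.003, 0.0001, 0, 0, 0.003, 0.0003, 0, 0, 0.003, 0.0004, 0, 0, 0.0029, 0.0006, 0, 0, 0.0029, 0.0007, 0, 0, 0.0029, 0.0009, 0, 0, 0.0028, 0.001, 0, 0
[[ -29.9 -119.2  107.1]
 [   2.1  -53.4  112.8]
 [  29.2   16.2  117.5]]
stop [[ -27.5 -144.8   60.4]
 [  13.7 -135.3   77.4]
 [  29.4 -107.3   82.5]
 [  30.6 -103.5   84.6]]
```

send_rows:
  moves: [0.003,0.0005,0,0,0.003,0.0001,0,0,0.003,0.0003,0,0,0.003,0.0004,0,0,0.0029,0.0006,0,0,0.0029,0.0007,0,0,0.0029,0.0009,0,0,0.0028,0.001,0,0]

```text
clock: 18.45
eef_pos: [421.1, 275.5, 96.3]
tcp_rot: [0.0, 0.644, 0.765, -0.002]
ft_force: [-5.8, -5.3, 10.7]
opening: 23.5
grasp_force: 60.7
```

```bash
python3 - <<'E'
from h import *
plan([.05]*5)
E
```

```text
q 0.368 rad 61.0 z 96.3 f [-5.8 -5.3 10.7]
resist 6.4 radial 4.7 grasp 60.7
q end 0.618
0.0024, 0.0021, 0, 0, 0.0027, 0.0013, 0, 0, 0.0026, 0.0014, 0, 0, 0.0026, 0.0016, 0, 0, 0.0025, 0.0017, 0, 0
```

send_rows:
  moves: [0.0027,0.0015,0,0,0.0027,0.0013,0,0,0.0026,0.0014,0,0,0.0026,0.0016,0,0,0.0025,0.0017,0,0]

```text
clock: 19.08
eef_pos: [426.1, 290.0, 96.3]
tcp_rot: [-0.0, 0.644, 0.765, -0.001]
ft_force: [-7.6, -4.3, 10.3]
opening: 23.7
grasp_force: 60.7
```

```bash
python3 - <<'E'
from h import *
plan([.04]*4)
E
```

```text
q 0.62 rad 60.9 z 96.3 f [-7.6 -4.3 10.3]
resist 7.1 radial 5.0 grasp 60.7
q end 0.78
0.0014, 0.0022, 0, 0, 0.0019, 0.0015, 0, 0, 0.0018, 0.0016, 0, 0, 0.0017, 0.0017, 0, 0
```

send_rows:
  moves: [0.0019,0.0015,0,0,0.0019,0.0015,0,0,0.0018,0.0016,0,0,0.0017,0.0017,0,0]

```text
clock: 19.58
eef_pos: [431.1, 298.3, 96.3]
tcp_rot: [-0.0, 0.644, 0.765, -0.001]
ft_force: [-6.7, -5.1, 9.5]
opening: 24.0
grasp_force: 60.7
```

```bash
python3 - <<'E'
from h import *
plan([.04]*3)
E
```

```text
q 0.781 rad 60.8 z 96.3 f [-6.7 -5.1  9.5]
resist 8.0 radial 2.6 grasp 60.7
q end 0.901
0.0011, 0.0023, 0, 0, 0.0016, 0.0018, 0, 0, 0.0015, 0.0019, 0, 0
```

send_rows:
  moves: [0.0016,0.0018,0,0,0.0016,0.0018,0,0,0.0015,0.0019,0,0]

```text
clock: 19.95
eef_pos: [435.7, 304.0, 96.3]
tcp_rot: [-0.0, 0.644, 0.765, -0.001]
ft_force: [-6.6, -4.1, 10.0]
opening: 23.9
grasp_force: 60.7
```

```bash
python3 - <<'E'
from h import *
plan([.04]*3)
E
```

```text
q 0.901 rad 60.8 z 96.3 f [-6.6 -4.1 10. ]
resist 7.5 radial 2.2 grasp 60.7
q end 1.021
0.0009, 0.0024, 0, 0, 0.0014, 0.002, 0, 0, 0.0013, 0.002, 0, 0
```

send_rows:
  moves: [0.0014,0.0019,0,0,0.0014,0.002,0,0,0.0013,0.002,0,0]

```text
clock: 20.32
eef_pos: [440.9, 309.0, 96.3]
tcp_rot: [-0.0, 0.644, 0.765, -0.001]
ft_force: [-5.3, -4.4, 8.7]
opening: 23.7
grasp_force: 60.6
```

```bash
python3 - <<'E'
from h import *
plan([.04]*2)
p,d=arm.capture("top");W=cloud("top",d)
m,q=blob(W,(240,318,190,240),105,120);r=topress(q);print(np.percentile(r,[0,1,50,99,100],axis=0).round(1))
E
```

```text
q 1.02 rad 60.7 z 96.3 f [-5.3 -4.4  8.7]
resist 6.9 radial 0.2 grasp 60.6
q end 1.1
0.0006, 0.0024, 0, 0, 0.0011, 0.0021, 0, 0
[[ -30.  -130.   106. ]
 [ -28.5 -128.6  108.3]
 [  -0.8  -61.   112.2]
 [  27.2    6.2  116.3]
 [  28.4    7.8  117.5]]
```

send_rows:
  moves: [0.0011,0.0021,0,0,0.0011,0.0021,0,0,0,0,0,0]

```text
clock: 20.75
eef_pos: [444.6, 311.9, 96.3]
tcp_rot: [-0.0, 0.644, 0.765, -0.001]
ft_force: [-6.6, -3.6, 9.7]
opening: 23.5
grasp_force: 60.6
```

```bash
python3 - <<'E'
from h import *
plan([.04]*2)
E
```

```text
q 1.097 rad 60.6 z 96.3 f [-6.6 -3.6  9.7]
resist 7.4 radial 1.1 grasp 60.6
q end 1.177
0.0005, 0.0024, 0, 0, 0.001, 0.0022, 0, 0
```

send_rows:
  moves: [0.001,0.0022,0,0,0.001,0.0022,0,0,0,0,0,0]

```text
clock: 21.12
eef_pos: [448.2, 314.4, 96.3]
tcp_rot: [-0.001, 0.644, 0.765, -0.002]
ft_force: [-7.5, -5.0, 10.9]
opening: 23.8
grasp_force: 60.8
```

```bash
python3 - <<'E'
from h import *
plan([.04]*2)
E
```

```text
q 1.169 rad 60.6 z 96.3 f [-7.5 -5.  10.9]
resist 9.0 radial -0.2 grasp 60.8
q end 1.249
0.0004, 0.0025, 0, 0, 0.0008, 0.0023, 0, 0
```

send_rows:
  moves: [0.0006,0.0014,0,0,0.0006,0.0014,0,0,0,0,0,0]

```text
clock: 21.5
eef_pos: [450.4, 315.7, 96.3]
tcp_rot: [-0.001, 0.644, 0.765, -0.002]
ft_force: [-9.0, -5.8, 12.7]
opening: 23.7
grasp_force: 60.9
```

```bash
python3 - <<'E'
from h import *
import time
plan([.03]*2)
f=[]
for i in range(6):
    arm.capture("top");s=arm.state();f.append(s["ft_force"])
f=np.array(f);q=1.21;print(f.round(1).tolist(),(-f[:,:2]@(np.sin(q)*X+np.cos(q)*Y)).round(1))
E
```

```text
q 1.212 rad 60.6 z 96.3 f [-9.  -5.8 12.7]
resist 10.7 radial -0.5 grasp 60.9
q end 1.272
0.0001, 0.0019, 0, 0, 0.0006, 0.0017, 0, 0
[[-9.1, -6.8, 12.5], [-8.5, -6.5, 12.3], [-9.6, -6.9, 12.1], [-9.2, -7.1, 11.4], [-8.8, -6.7, 11.5], [-9.6, -6.3, 11.9]] [11.3 10.6 11.8 11.5 11.  11.5]
```

send_rows:
  moves: [0.0004,0.0012,0,0,0.0004,0.0012,0,0,0,0,0,0]

```text
clock: 22.18
eef_pos: [452.4, 316.8, 96.2]
tcp_rot: [-0.001, 0.644, 0.765, -0.003]
ft_force: [-9.3, -6.9, 12.5]
opening: 23.6
grasp_force: 61.0
```

```bash
python3 - <<'E'
from h import *
plan([.03]*2)
f=[]
for i in range(6):
    arm.capture("top");s=arm.state();f.append(s["ft_force"])
f=np.array(f);q=1.25;print((-f[:,:2]@(np.sin(q)*X+np.cos(q)*Y)).round(1),s["eef_pos"])
E
```

```text
q 1.249 rad 60.5 z 96.2 f [-9.3 -6.9 12.5]
resist 11.4 radial -1.8 grasp 61.0
q end 1.309
0, 0.0019, 0, 0, 0.0005, 0.0017, 0, 0
[12.7 12.7 12.4 12.  12.5 12.5] [452.35211903 316.78686029  96.24340951]
```

send_rows:
  moves: [0,0,0,0,0,0,0,0,0,0,0,0,0,0,0,0,0,0,0,0,0,0,0,0,0,0,0,0]
  fingers: 0

```text
clock: 23.35
eef_pos: [454.4, 318.0, 95.6]
tcp_rot: [-0.0, 0.645, 0.765, -0.0]
ft_force: [-1.1, 0.6, -0.1]
opening: 85.5
grasp_force: 0.0
```

send_rows:
  moves: [0,0,-0.01,0,0,0,-0.025,0,0,0,-0.04,0,0,0,-0.04,0,0,0,-0.02,0,0,0,0,0,0,0,0,0]

```text
clock: 24.22
eef_pos: [453.8, 317.7, 229.7]
tcp_rot: [-0.0, 0.645, 0.765, -0.001]
ft_force: [0.6, 0.2, -1.3]
opening: 85.5
grasp_force: 0.0
```

```bash
python3 - <<'E'
from h import *
p,d=arm.capture("top");W=cloud("top",d)
m,q=blob(W,(240,318,190,240),105,120);r=topress(q);print(np.percentile(r,[0,1,50,99,100],axis=0).round(1))
p,d=arm.capture("scene");cv2.imwrite("pics/s6.png",cv2.resize(p[90:240,280:480],None,fx=4,fy=4))
W=cloud("scene",d);m,q=blob(W,(400,475,120,200),128,143);print(rect(q))
E
```

```text
[[ -30.  -130.   106.9]
 [ -28.5 -128.7  107.9]
 [  -0.8  -61.1  112. ]
 [  27.3    6.2  116.1]
 [  28.3    7.3  117.5]]
(array([456.1, 316.5]), array([21.5, 26.3]), 5.8, 41, 137.0)
```

View pics/s6.png

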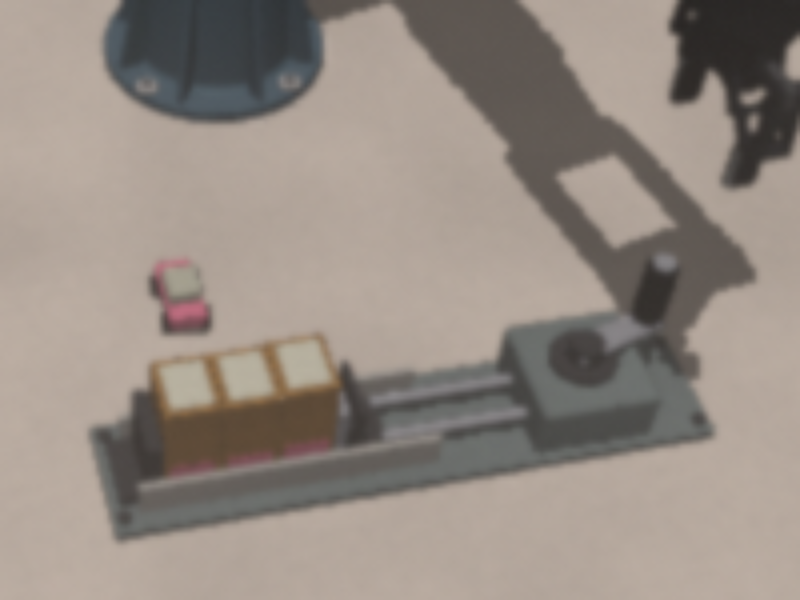

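The row of three is snug between the stop and the pusher, with the cartons at px (160–335, 340–470). The sleeve is free and the gripper is clear.

```bash
python3 -c "
from workcell import arm
print(arm.hand_in())"
```

```text
the job is handed in; nothing more can be done
None
```

I put the spare carton in the press, wound the row of three snug against the end stop at an estimated 18–31 N (inferred from the sleeve force and crank angle), let go of the sleeve, and handed the job in; the hand-in gave no verdict.

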